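# Load the wire feeder: fit the reel spindle, then hold the tension arm back

## Task

The new wire reel already sits in the feeder. Take the thin spindle out of the rack, put it down through the eye of the strap and the reel into the plate until it is fully home, and let go of it; then push the feeder's sprung tension arm back toward the reel (its upright thumb post is there for that) until the pawl has clicked in behind the third and last ratchet tooth. Finish while holding the arm there yourself, a little past that last click, so that your push and not the pawl carries the spring while I thread the wire; leave the thick spindle and the other things on the bench alone.

Things in the scene. Friction and masses are not known exactly. Their poses are not given: they have to be found in the camera images.
- feeder: the wire feeder, fixed to the bench: grey plate 180 (x) x 230 (y) x 8 mm, origin at the centre of its underside, z up. Reel seat, strap bracket (26 mm wide, rising from the plate behind the reel, free end toward -x) and the eye are on its +y half; the arm, ratchet and pawl on its -y half. In its frame the eye is at (-5, 66) mm, the arm pivot at (35, -45) mm. Eyelet guide post, 54 mm high above the bench, at (-74, 52) mm.
- eye (a point): centre of the spindle eye, on the top face of the strap, 37 mm above the bench: a round vertical hole of 10 mm diameter through the 6 mm strap; the reel and a second 10 mm hole in the plate lie in line below it
- reel: white wire reel, 56 mm diameter, 20 mm high, lying flat, loose in its seat under the strap, bore 18 mm; origin at the centre of its underside, z up
- spindle: the thin spindle, upright at the start in the rack. Steel shank 8 mm diameter, 34 mm long, with tapered foot; above it a collar 20 mm diameter, 3 mm thick; above that a knurled aluminium cylindrical head 14 mm diameter, 28 mm high to grip; 40 g. Origin at the foot of the shank on the axis, z up to the head. Fully home = collar flat on the strap, foot 34 mm below the eye.
- spindle_collar (a point): on the thin spindle's axis, at the underside of its collar (34 mm above its foot); meets point eye when fully home
- thick_spindle: the thick spindle, parked upright in the same rack, 55 mm from the thin one: shank 12 mm, collar 26 mm, head 20 mm diameter; same lengths; does not fit the eye. Not to be used
- rack: grey plastic block, fixed, 44 (x) x 100 (y) x 44 mm high; two vertical bores on its y axis: thin spindle at y = -27.5 mm, thick at y = +27.5 mm. Collars rest on its top, so the heads stand from 47 to 75 mm above the bench. Origin at the centre of its underside, z up
- tension_arm (a joint): angle (rad) of the tension arm about its vertical pivot: 0 at rest (sprung back against its end), grows as the arm is pushed toward the reel (clockwise seen from above), stop at 0.79. The pawl clicks in behind a tooth at about 0.20, 0.40 and 0.60; let go, the arm runs back to the last tooth clicked. Pushing at the thumb post takes about 5 N at the start and 9 to 10 N at the end
- thumb_post (a point): on the axis of the arm's thumb post, at its top, 58 mm above the bench: an upright round steel post 14 mm diameter, free from 20 to 58 mm above the bench, 106 mm from the pivot. It may be pushed from the side or pinched from above; a grooved white idler roller 21 mm in diameter, 35 mm high above the bench, sits on the arm 36 mm nearer the pivot. The point turns with the arm; at rest it lies at (-60, -91) mm in the feeder's frame, at 0.70 rad at (-68, -19) mm
- pivot_centre (a point): on the vertical pivot axis of the tension arm, on the plate's top face 8 mm above the bench; the hub and its screw rise to 41 mm above the bench
- pawl (a joint): angle (rad) of the small sprung pawl behind the arm pivot: 0 when dropped in, up to about 0.16 while a tooth lifts it
- tweezers: bystander: tweezers, 126 mm, lying loose right of the feeder, toward the robot; origin at the centre of its underside
- attenuator: bystander: cylindrical attenuator 54 x 17 x 17 mm, lying loose right of the feeder; origin at the centre of its underside
- filter_module_1: bystander: small filter module 30 x 42 x 17 mm, lying loose right of the feeder; origin at the centre of its underside
Not all that is in view belongs to the job. Of the things like the reel, leave any that is green or turquoise; of the rest the larger one is meant.

How it is judged:
By the outcome, as a careful person would: the job done as asked, in the order asked, and still so for the second after the job is handed in, while the arm keeps its last pose, push and grip.
It also fails if it takes over 48 s, if anything falls off the work surface, if the arm or the gripper's body presses on something with over 40 N, if the wrist force passes 120 N, or if a joint passes its speed limit or range.

## Robot

A 6-joint arm with a two-finger parallel gripper is mounted at the origin on a cart in front of the work surface, level with it; the furniture and walls round the work are solid. World frame = base frame: x ahead of the robot, y to its left, z up, the work surface at z = 0. Lengths are in m, angles in rad, forces in N, time in s.
With the tool pointing down it reaches from about 0.4 to 0.925 m from the base axis. Payload 12.5 kg.
Tool frame: the origin (TCP) lies at the very end of the fingers, on their centre line; the grasp point (between the pads) lies 19 mm behind it (ctrl.tcp_to_grasp is the distance from the TCP to the grasp point, in m); z points along the fingers, y is the line along which they close (so a half turn about z gives the same grasp; the last joint's range is limited). The gripper opens to 95 mm and grips with 3 to 60 N. Pads are 20 mm wide; open, the fingers measure 119 mm over their backs; the gripper's body (75 mm by 180 mm) begins 59 mm behind the grasp point.
Start: joints at [-1.262, 0.491, 1.559, -0, 1.092, -0.106], TCP at [0.252, -0.572, 0.215] pointing down, gripper open.
Joint ranges: [-3.1, 3.1], [-0.84, 2.19], [0.05, 2.79], [-1.13, 4.28], [0.06, 2.93], [-2.69, 2.69]. Speed limits (rad/s): [2.22, 2.22, 2.79, 3.14, 3.14, 3.14].

## Interface

Orientations are given as a 3x3 rotation matrix whose columns are the frame's x, y, z axes.
In Python, from bench import ctrl gives the robot as it stands.
- The arm moves only by the tool step_arm, never from a script. Its argument "steps" is one flat list of numbers, 5 for each row, row after row: the opening, from 0 (shut) to 1 (fully open), then the shift along the world's x, y, z in units of 0.12 m (1.0 is 0.12 m), then the turn about the world's z in units of 360 degrees (1.0 is 360 degrees). In form: [hand, dx, dy, dz, roll, hand, dx, dy, dz, roll, ...]. A call has 1 to 10 rows; each row is the pose to reach, as a shift and turn from the pose commanded when the call began, turning the shorter way round; what a row does not reach only later rows make up. A row lasts 1/8 s, in which the tool goes at most 62.5 mm and 10.7 degrees, less where a joint would pass 70% of its speed; a pose out of reach is approached as far as the arm can. A call with a number of a shift or a turn outside -1 to 1 is refused whole. A call with a gripper value outside its range is refused whole. The fingers move at their own pace and stop on an object; "squeeze" is the grip in N (left out, the last holds). Time passes only in rows, so rows that repeat a pose let the fingers close. It gives the time, the measured TCP pose, the force, the opening and the grip force at its end, in the units of the state.
- ctrl.observe(): the state, without advancing time (a new reading comes with each control period).
- ctrl.read_camera(name): name is "side" or "top"; returns the picture (480x640x3 uint8, red, green, blue); there is no depth.
- ctrl.camera_params(name): a dict with "fx", "fy", "cx", "cy" (pixels), "dist" ([k1, k2, p1, p2, k3] as OpenCV has them; the pictures are not rectified), "view" (4x4, takes a point from world to camera coordinates). Camera axes: x right, y down, z forward; pixel columns grow to the right and rows downward; lengths in m; the calibration is good to about 2 mm. A picture is of the moment at which its call begins. camera_params takes no time and is no camera call.
- ctrl.sign_off(): hands the job in; it is judged then, once.
The state is a dict: "time_s": time; "joint_positions": joint angles; "joint_vel": joint speeds; "tau": joint torques, N m; "tool_pos": TCP position; "orientation": TCP orientation; "wrist_force": force on the tool from outside, world axes, zero at the start; "ft_torque": the same for the moment, N m; "gripper_width": opening from 0.0 (shut) to 1.0 (fully open); "grip_force": force on a finger pad.
Only numpy, scipy, OpenCV 4.12 (cv2) and the standard library are available. Lean on these libraries where they do the work, as an engineer would, in place of code of your own. Each camera call takes 0.05 s, during which the arm holds its last target. There are 200 camera calls.

## Working session

There is one attempt and no reset: what is moved stays moved. The work goes in short steps, Python scripts to look and compute and a tool call to move; the robot and the scene stay as the last step left them, time stands still between calls to the robot, and variables do not carry over. Pictures are saved under pics/ and viewed, at most 10 in all, crops included, and the job is handed in when it is done.

Besides the shell and the picture viewer there is one more tool, called by a JSON object that holds its "fn" and its "kwargs", one argument or row to a line. step_arm: Moves the arm, as the interface text tells. Its arguments: {"type":"object","properties":{"steps":{"type":"array"},"squeeze":{"type":"number"}},"required":["steps"]}

```bash
mkdir -p pics; ls; cat > h.py <<'E'
import numpy as np,cv2
from bench import ctrl
def snap(n,f):
    im=ctrl.read_camera(n);cv2.imwrite(f,im[:,:,::-1]);return im
def P(n):
    p=ctrl.camera_params(n);V=np.array(p["view"]);K=np.array([[p["fx"],0,p["cx"]],[0,p["fy"],p["cy"]],[0,0,1.]]);return K,np.array(p["dist"],float),V
def proj(n,X):
    K,d,V=P(n);return cv2.projectPoints(np.array(X,float).reshape(-1,3),cv2.Rodrigues(V[:3,:3])[0],V[:3,3],K,d)[0].reshape(-1,2)
def back(n,uv,z):
    K,d,V=P(n);q=cv2.undistortPoints(np.array(uv,float).reshape(-1,1,2),K,d).reshape(-1,2)
    R,t=V[:3,:3],V[:3,3];c=-R.T@t;D=np.c_[q,np.ones(len(q))]@R
    return c+D*((np.broadcast_to(z,len(q))-c[2])/D[:,2])[:,None]
E
python3 - <<'E'
from h import *
np.set_printoptions(precision=3,suppress=True)
for n in("top","side"):
    snap(n,f"pics/{n}0.png");K,d,V=P(n);print(n,K[0,0],d,-V[:3,:3].T@V[:3,3],V[2,:3])
s=ctrl.observe();print(s["time_s"],s["tool_pos"],s["orientation"],s["wrist_force"],s["gripper_width"])
E
```

```text
pics
top 485.33208884070234 [-0.075  0.     0.     0.     0.   ] [0.455 0.057 1.05 ] [ 0.075  0.021 -0.997]
side 477.76820086156596 [-0.033  0.     0.     0.     0.   ] [0.485 0.77  0.696] [ 0.068 -0.752 -0.655]
0.1 [ 0.252 -0.572  0.214] [[ 0.915  0.403 -0.   ]
 [ 0.403 -0.915  0.001]
 [ 0.    -0.001 -1.   ]] [ 0.015 -0.921 -0.1  ] 1.0019136500619585
```

View pics/top0.png

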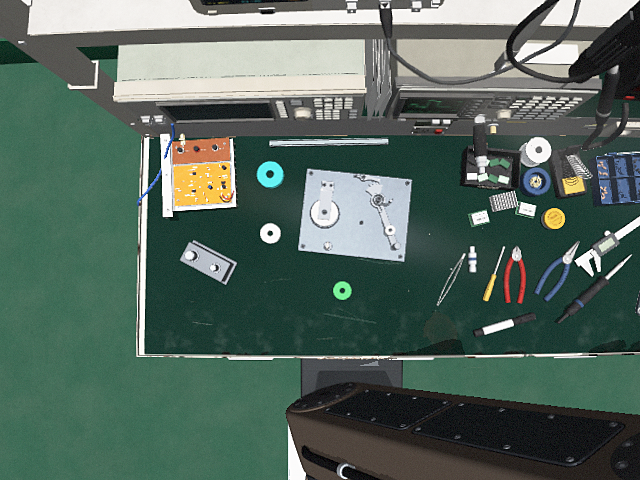

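View pics/side0.png

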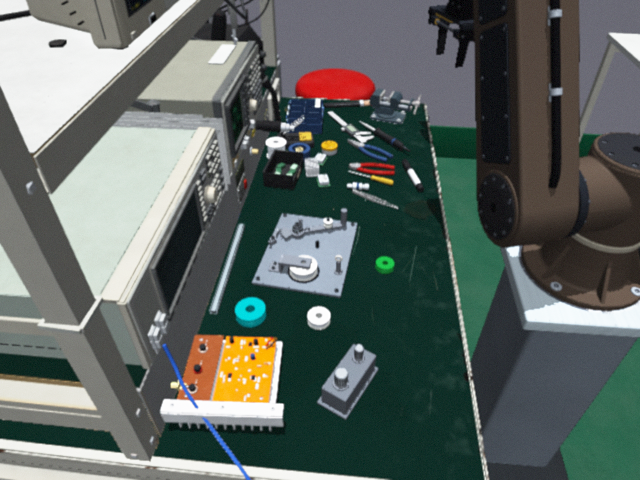

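```bash
python3 - <<'E'
import cv2,numpy as np
t=cv2.imread("pics/top0.png");s=cv2.imread("pics/side0.png")
r=lambda im,x,y,w,h,k:cv2.resize(im[y:y+h,x:x+w],None,fx=k,fy=k,interpolation=cv2.INTER_CUBIC)
a=r(t,170,230,80,60,5);b=r(s,310,335,80,60,5);c=r(t,290,160,130,98,400/130)[:300];d=r(s,245,200,130,98,400/130)[:300]
f=lambda i:cv2.resize(i,(400,300))
cv2.imwrite("pics/c1.png",np.vstack([np.hstack([f(a),f(b)]),np.hstack([f(c),f(d)])]))
E
```

```text
(no output)
```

View pics/c1.png

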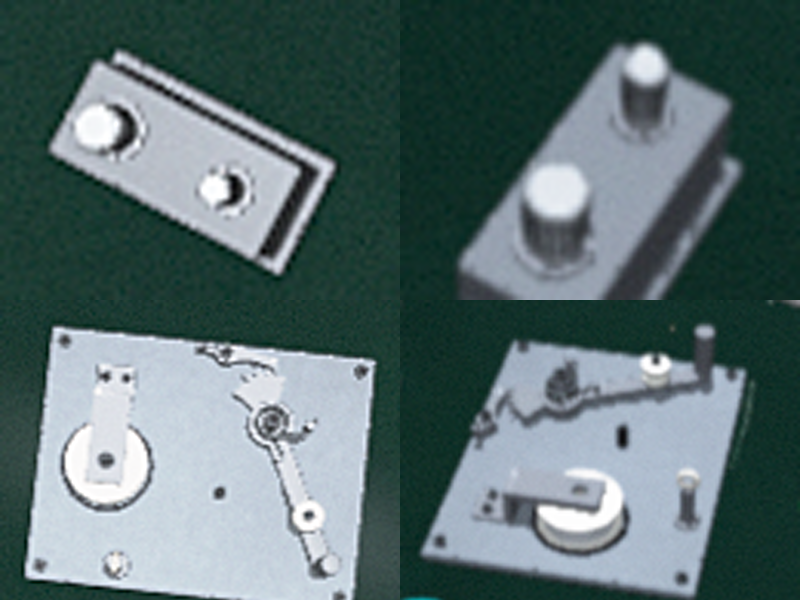

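```bash
cat >> h.py <<'E'
from scipy.optimize import least_squares
def pts(f,yaw,tx,ty):
    c,s=np.cos(yaw),np.sin(yaw);f=np.array(f,float).reshape(-1,3);return np.c_[tx+c*f[:,0]-s*f[:,1],ty+s*f[:,0]+c*f[:,1],f[:,2]]
E
python3 - <<'E'
from h import *
np.set_printoptions(precision=4,suppress=True)
def tri(a,b,z):
    print("top",back("top",[a],z)[0],"side",back("side",[b],z)[0])
    f=lambda X:np.r_[proj("top",X)[0]-a,proj("side",X)[0]-b]
    r=least_squares(f,[.5,.0,.05],x_scale=.1);print("  tri",r.x,r.fun)
tri((212.6,267.4),(359,348),.075);tri((189.6,255.6),(341,373),.075)
tri((324.4,212),(303.5,261.7),.037);tri((396.6,246.1),(344.1,210.1),.058)
F=[[-.005,.066,.037],[-.060,-.091,.058],[.035,-.045,.041],[.09,.115,.008],[.09,-.115,.008],[-.09,.115,.008]]
k=400/130
T=np.array([[106,160],[328,265],[268,122],[52,28],[375,58],[27,277]])/k+[290,160]
r=least_squares(lambda q:(proj("top",pts(F,*q))-T).ravel(),[0,.55,.05]);print("feeder top",r.x,r.fun.reshape(-1,2))
print(pts(F,*r.x)[:3]*1e3)
S=np.array([[180,190],[305,31],[np.nan]*2,[20,257],[117,40],[295,297]])/k+[245,200]
r=least_squares(lambda q:np.nan_to_num(proj("side",pts(F,*q))-S).ravel(),[0,.55,.05]);print("feeder side",r.x,r.fun.reshape(-1,2))
print(pts(F,*r.x)[:3]*1e3)
E
```

```text
top [0.4641 0.303  0.075 ] side [0.4634 0.3093 0.075 ]
  tri [0.4635 0.3046 0.0687] [-0.013   0.3053 -0.2373 -0.0217]
top [0.4881 0.3507 0.075 ] side [0.4889 0.3576 0.075 ]
  tri [0.4887 0.3529 0.0679] [ 0.0056 -0.2019  0.1491  0.0154]
top [0.5801 0.0772 0.037 ] side [0.5791 0.0819 0.037 ]
  tri [0.5801 0.0773 0.0327] [ 0.0057  0.2264 -0.214  -0.0308]
top [ 0.5066 -0.0705  0.058 ] side [ 0.5067 -0.0681  0.058 ]
  tri [ 0.5067 -0.0708  0.056 ] [ 0.0001 -0.01    0.0107  0.0012]
feeder top [-0.1102  0.577   0.012 ] [[-0.4895  0.3839]
 [ 0.6491 -0.396 ]
 [ 1.5468 -0.8582]
 [-0.3348 -0.4496]
 [-0.0578  0.6211]
 [-1.3893  0.7005]]
[[579.2715  78.1526  37.    ]
 [507.3418 -71.8478  58.    ]
 [606.8237 -36.5726  41.    ]]
feeder side [-0.1151  0.576   0.0172] [[ 0.1187  0.4662]
 [ 0.2384  0.5392]
 [ 0.      0.    ]
 [ 0.3511 -1.0782]
 [-0.7389  0.3194]
 [-0.0567 -0.0135]]
[[578.6613  83.3345  37.    ]
 [505.9941 -66.31    58.    ]
 [605.6485 -31.525   41.    ]]
```

{"fn": "step_arm", "kwargs": {
  "steps": [1, 0.45, 0.25, 0, 0, 1, 0.9, 0.5, 0, 0.02]
}}

```text
time_s: 0.35
tool_pos: [0.3606, -0.5115, 0.2143]
orientation: [[0.857, 0.515, -0.0], [0.515, -0.857, 0.0], [0.0, -0.0, -1.0]]
wrist_force: [1.0, -1.0, -0.1]
gripper_width: 1.0
grip_force: 0.0
```

{"fn": "step_arm", "kwargs": {
  "steps": [1, 0.3, 0.4, 0, 0.02, 1, 0.6, 0.8, 0, 0.04]
}}

```text
time_s: 0.6
tool_pos: [0.4329, -0.4143, 0.2142]
orientation: [[0.7, 0.715, -0.0], [0.715, -0.7, 0.001], [0.0, -0.001, -1.0]]
wrist_force: [0.3, 0.4, 0.2]
gripper_width: 0.997
grip_force: 0.0
```

{"fn": "step_arm", "kwargs": {
  "steps": [1, 0.25, 0.4, 0, 0.02, 1, 0.5, 0.8, 0, 0.04]
}}

```text
time_s: 0.85
tool_pos: [0.4927, -0.3182, 0.2144]
orientation: [[0.5, 0.866, -0.0], [0.866, -0.5, 0.0], [0.0, -0.0, -1.0]]
wrist_force: [1.6, -0.6, -0.5]
gripper_width: 0.998
grip_force: 0.0
```

{"fn": "step_arm", "kwargs": {
  "steps": [1, 0, 0.5, 0, 0, 1, 0, 1.0, 0, 0]
}}

```text
time_s: 1.1
tool_pos: [0.4917, -0.198, 0.2142]
orientation: [[0.503, 0.864, -0.001], [0.864, -0.503, 0.0], [0.0, -0.001, -1.0]]
wrist_force: [0.4, -0.1, 0.3]
gripper_width: 1.001
grip_force: 0.0
```

{"fn": "step_arm", "kwargs": {
  "steps": [1, 0, 0.5, 0, 0, 1, 0, 1.0, 0, 0]
}}

```text
time_s: 1.35
tool_pos: [0.4916, -0.0781, 0.2146]
orientation: [[0.504, 0.864, -0.0], [0.864, -0.504, 0.0], [-0.0, -0.0, -1.0]]
wrist_force: [1.3, -0.7, -0.0]
gripper_width: 1.001
grip_force: 0.0
```

{"fn": "step_arm", "kwargs": {
  "steps": [1, 0, 0.5, 0, 0, 1, 0, 1.0, 0, 0, 1, 0, 1.0, 0, 0]
}}

```text
time_s: 1.72
tool_pos: [0.4914, 0.0433, 0.2146]
orientation: [[0.499, 0.866, -0.0], [0.866, -0.499, 0.0], [0.0, -0.0, -1.0]]
wrist_force: [-0.3, -0.8, 0.1]
gripper_width: 1.0
grip_force: 0.0
```

{"fn": "step_arm", "kwargs": {
  "steps": [1, 0, 0.5, 0, 0, 1, 0, 1.0, 0, 0]
}}

```text
time_s: 1.98
tool_pos: [0.4922, 0.1603, 0.2146]
orientation: [[0.506, 0.863, 0.0], [0.863, -0.506, -0.0], [-0.0, 0.0, -1.0]]
wrist_force: [0.9, -1.1, -0.3]
gripper_width: 1.003
grip_force: 0.0
```

{"fn": "step_arm", "kwargs": {
  "steps": [0.6, -0.1, 0.5, 0, 0, 0.6, -0.23, 1.0, 0, 0.008]
}}

```text
time_s: 2.22
tool_pos: [0.4644, 0.2809, 0.2144]
orientation: [[0.46, 0.888, -0.0], [0.888, -0.46, -0.0], [-0.0, 0.0, -1.0]]
wrist_force: [0.8, 0.1, -0.0]
gripper_width: 0.847
grip_force: 0.0
```

{"fn": "step_arm", "kwargs": {
  "steps": [0.6, 0, 0.18, -0.3, 0, 0.6, 0, 0.18, -0.9, 0, 0.6, 0, 0.18, -0.9, 0, 0.6, 0, 0.18, -0.9, 0]
}}

```text
time_s: 2.72
tool_pos: [0.465, 0.301, 0.1073]
orientation: [[0.46, 0.888, -0.0], [0.888, -0.46, -0.0], [-0.0, -0.0, -1.0]]
wrist_force: [0.6, 0.0, 0.4]
gripper_width: 0.603
grip_force: 0.0
```

```bash
python3 - <<'E'
from h import *
t=snap("top","pics/t1.png");s=snap("side","pics/s1.png")
p=ctrl.observe()["tool_pos"];print(p,proj("top",p),proj("side",p))
r=lambda im,x,y:cv2.resize(im[y:y+120,x:x+80,::-1],(400,600),interpolation=cv2.INTER_CUBIC)
cv2.imwrite("pics/c2.png",np.hstack([r(t,170,200),r(s,310,270)]))
E
```

```text
[0.46552577 0.30148851 0.10861417] [[209.10152338 266.50139082]] [[359.01220348 330.54638338]]
```

View pics/c2.png

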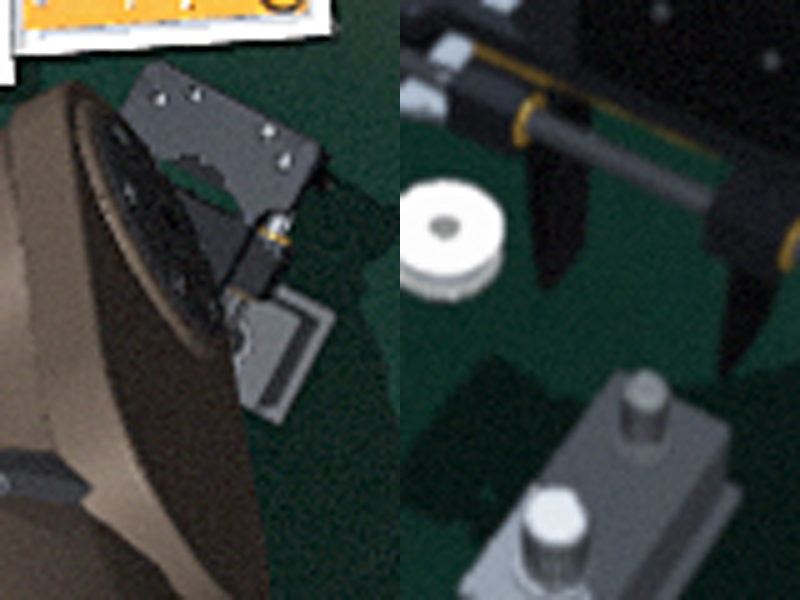

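```bash
python3 - <<'E'
from h import *
np.set_printoptions(precision=4,suppress=True)
p=np.array([.4645,.3015,.1075]);x=np.array([.46,.888,0]);y=np.array([.888,-.46,0])
for w in(0,.01):print(proj("side",[p+x*w+y*.0287,p+x*w-y*.0287,p+x*w-y*.0407,p+x*w+y*.0407]))
print(back("side",[(359,348),(358,346.5)],.075))
E
```

```text
[[343.6098 323.1527]
 [376.16   339.1995]
 [383.2215 342.677 ]
 [337.0527 319.9168]]
[[340.3373 327.3996]
 [373.0701 343.7225]
 [380.1736 347.2608]
 [333.7458 324.1089]]
[[0.4634 0.3093 0.075 ]
 [0.465  0.3065 0.075 ]]
```

{"fn": "step_arm", "kwargs": {
  "steps": [0.6, -0.01, 0.03, -0.1, 0, 0.6, -0.01, 0.03, -0.3, 0, 0.6, -0.01, 0.03, -0.46, 0, 0.6, -0.01, 0.03, -0.46, 0, 0.05, -0.01, 0.03, -0.46, 0, 0.05, -0.01, 0.03, -0.46, 0, 0.05, -0.01, 0.03, -0.46, 0, 0.05, -0.01, 0.03, -0.46, 0, 0.05, -0.01, 0.03, -0.46, 0, 0.05, -0.01, 0.03, -0.46, 0],
  "squeeze": 25
}}

```text
time_s: 4.08
tool_pos: [0.4631, 0.3052, 0.0516]
orientation: [[0.459, 0.888, 0.0], [0.888, -0.459, -0.0], [0.0, 0.0, -1.0]]
wrist_force: [-0.0, 0.2, 1.8]
gripper_width: 0.142
grip_force: 25.0
```

{"fn": "step_arm", "kwargs": {
  "steps": [0.05, 0, 0, 0.1, 0, 0.05, 0, 0, 0.25, 0, 0.05, 0, 0, 0.45, 0, 0.05, 0, 0, 0.65, 0, 0.05, 0, 0, 0.65, 0]
}}

```text
time_s: 4.7
tool_pos: [0.4637, 0.3056, 0.1314]
orientation: [[0.459, 0.888, 0.003], [0.888, -0.459, 0.002], [0.003, 0.002, -1.0]]
wrist_force: [0.4, -0.4, -0.9]
gripper_width: 0.141
grip_force: 25.0
```

{"fn": "step_arm", "kwargs": {
  "steps": [0.05, 0.2, -0.3, 0, 0, 0.05, 0.4, -0.65, 0, 0, 0.05, 0.5, -1, 0, 0]
}}

```text
time_s: 5.08
tool_pos: [0.5236, 0.1839, 0.1286]
orientation: [[0.459, 0.888, -0.001], [0.888, -0.459, -0.0], [-0.0, -0.0, -1.0]]
wrist_force: [-0.1, 0.6, -0.7]
gripper_width: 0.141
grip_force: 25.0
```

{"fn": "step_arm", "kwargs": {
  "steps": [0.05, 0.2, -0.35, 0, 0, 0.05, 0.45, -0.7, 0, 0, 0.05, 0.47, -0.885, -0.1, 0, 0.05, 0.47, -0.885, -0.2, 0, 0.05, 0.47, -0.885, -0.2, 0, 0.05, 0.47, -0.885, -0.2, 0]
}}

```text
time_s: 5.82
tool_pos: [0.5793, 0.08, 0.1055]
orientation: [[0.458, 0.889, -0.0], [0.889, -0.458, 0.0], [0.0, -0.0, -1.0]]
wrist_force: [-0.5, 0.2, -0.7]
gripper_width: 0.141
grip_force: 25.0
```

```bash
python3 - <<'E'
from h import *
t=snap("top","pics/t2.png");s=snap("side","pics/s2.png")
p=np.array(ctrl.observe()["tool_pos"]);print(p,proj("top",p),proj("side",[p,p-[0,0,.0416]]))
r=lambda im,x,y:cv2.resize(im[y:y+120,x:x+80,::-1],(400,600),interpolation=cv2.INTER_CUBIC)
cv2.imwrite("pics/c3.png",np.hstack([r(t,285,160),r(s,265,180)]))
E
```

```text
[0.57950993 0.07984504 0.10585726] [[322.33320338 207.98545614]] [[302.70871277 234.76900574]
 [303.13558119 250.91337727]]
```

View pics/c3.png

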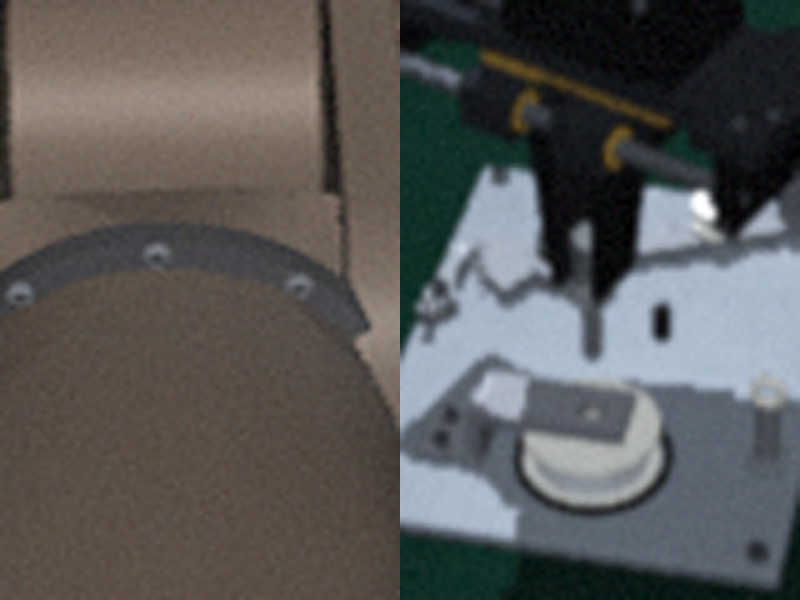

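```bash
python3 - <<'E'
from h import *
a=cv2.imread("pics/s2.png");b=cv2.imread("pics/side0.png");c=cv2.imread("pics/top0.png")
def r(im,x,y,w,h,k=16):
    o=cv2.resize(im[y:y+h,x:x+w],None,fx=k,fy=k,interpolation=cv2.INTER_NEAREST)
    for i in range(0,w,5):cv2.putText(o,str(x+i),(i*k,10),0,.35,(0,0,255),1);cv2.line(o,(i*k,0),(i*k,h*k),(0,0,255),1)
    for i in range(0,h,5):cv2.putText(o,str(y+i),(0,i*k+10),0,.35,(0,0,255),1);cv2.line(o,(0,i*k),(w*k,i*k),(0,0,255),1)
    return o
L=r(a,290,240,25,35);B=np.vstack([r(b,290,250,25,20),r(c,315,205,25,15)])
cv2.imwrite("pics/c4.png",np.hstack([L,B]))
p=np.array([.5793,.0799,.1056])
print(proj("side",[p-[0,0,.0416],p-[0,0,.02],[.5793,.0799,.037],[.5793,.0799,.034]]))
E
```

```text
[[303.24090684 251.03588883]
 [303.02388223 242.77495882]
 [303.50357591 261.01750177]
 [303.53218964 262.10373977]]
```

View pics/c4.png

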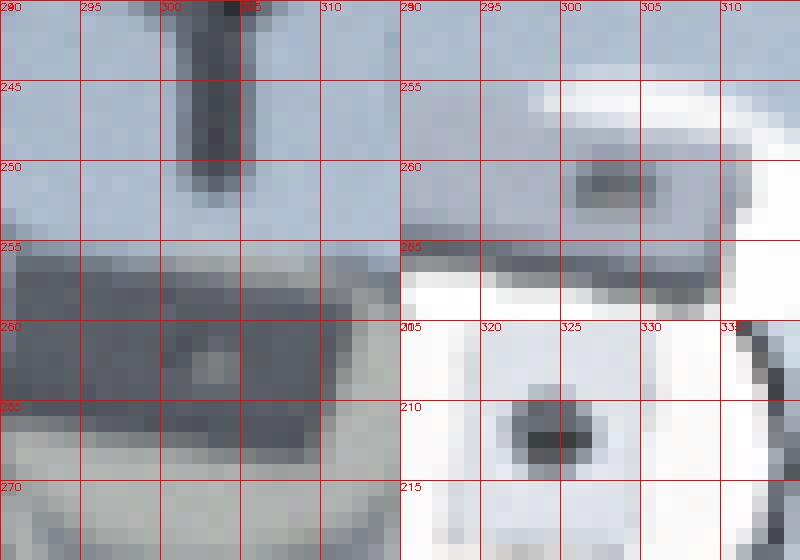

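```bash
python3 - <<'E'
from h import *
np.set_printoptions(precision=4,suppress=True)
# refine head blob and eye blob in both initial pictures
for n,(u,v),rad,bright,z in [("top",(212,267),5,1,.075),("top",(324,211.5),5,0,.037),("side",(359,348),5,1,.075),("side",(303,261),4,0,.037)]:
    g=cv2.cvtColor(cv2.imread(f"pics/{n}0.png"),cv2.COLOR_BGR2GRAY).astype(float)
    x0,y0=int(u)-rad,int(v)-rad;w=g[y0:y0+2*rad+1,x0:x0+2*rad+1];print(n,bright);print(w.astype(int))
a=back("top",[(212.1,266.9)],.075)[0];b=back("top",[(323.7,211.3)],.037)[0];print(a,b,b-a)
a=back("side",[(358.5,347.5)],.075)[0];b=back("side",[(303,260.8)],.037)[0];print(a,b,b-a)
E
```

```text
top 1
[[192 192 190 192 194 199 195 194 179 176 176]
 [191 194 195 193 196 165 187 223 164 193 195]
 [188 191 197 191 185 136 181 218 131 196 219]
 [195 191 192 182 232 229 242 175  93  24  88]
 [192 194 186 211 255 255 255 248 173  29  30]
 [189 193 172 247 253 250 254 255 179  26  26]
 [190 193 145 246 254 251 255 255 204  46  31]
 [188 195 165 195 244 255 253 248 182  24  30]
 [192 193 189 182 200 243 185 113  48  40 108]
 [188 193 192 191 171 202 130 137 172 183 210]
 [191 193 188 190 190 194 179 214 218 238 229]]
top 0
[[228 224 224 226 225 224 225 225 227 225 224]
 [218 225 224 225 227 227 227 225 227 224 225]
 [217 225 228 229 228 225 229 228 226 226 224]
 [220 227 227 226 189 181 200 226 228 226 226]
 [225 226 219 145 100 108 105 165 224 228 225]
 [222 232 196 117 110 107 103 122 202 232 225]
 [222 231 203 126  64  62  60  82 194 233 223]
 [222 228 222 158  91  88 100 148 212 228 220]
 [224 227 235 213 155 144 167 220 231 229 222]
 [224 226 227 231 228 225 230 230 228 226 220]
 [226 225 223 229 227 230 227 226 226 225 222]]
side 1
[[ 58  46  45  68  89  86  66  48  33  32  34
[... 275 characters left out ...]
140 106]
 [102 114 164 194 217 220 214 198 165 120 134]
 [ 87  66  99 138 170 181 172 144 109 100 146]
 [ 81  55  62  82 103 105  98  86  68 102 151]
 [ 83  49  57  63  67  68  62  55  59 112 155]]
side 0
[[197 201 211 218 223 232 240 241 243]
 [176 178 179 183 181 191 198 196 200]
 [179 177 171 160 160 166 173 175 183]
 [178 171 147 123 122 133 148 171 178]
 [178 159 116  98 104 109 125 159 179]
 [176 158 125 127 130 132 137 167 178]
 [180 173 163 161 161 161 165 172 180]
 [174 176 176 176 176 178 178 182 181]
 [147 155 156 157 161 169 173 177 176]]
[0.4651 0.3041 0.075 ] [0.5816 0.0787 0.037 ] [ 0.1165 -0.2254 -0.038 ]
[0.4642 0.3084 0.075 ] [0.5804 0.0794 0.037 ] [ 0.1162 -0.229  -0.038 ]
```

{"fn": "step_arm", "kwargs": {
  "steps": [0.05, 0.006, 0, -0.1, 0, 0.05, 0.006, 0, -0.2, 0, 0.05, 0.006, 0, -0.22, 0, 0.05, 0.006, 0, -0.24, 0, 0.05, 0.006, 0, -0.25, 0, 0.05, 0.006, 0, -0.25, 0]
}}

```text
time_s: 6.68
tool_pos: [0.5803, 0.079, 0.0756]
orientation: [[0.46, 0.888, 0.0], [0.888, -0.46, -0.0], [0.0, 0.0, -1.0]]
wrist_force: [0.5, 0.5, -0.9]
gripper_width: 0.143
grip_force: 25.0
```

{"fn": "step_arm", "kwargs": {
  "steps": [0.05, 0, 0, -0.03, 0, 0.05, 0, 0, -0.06, 0, 0.05, 0, 0, -0.09, 0, 0.05, 0, 0, -0.12, 0]
}}

```text
time_s: 7.18
tool_pos: [0.5802, 0.079, 0.0607]
orientation: [[0.459, 0.888, -0.0], [0.888, -0.459, -0.0], [-0.0, -0.0, -1.0]]
wrist_force: [-1.3, 0.2, -1.0]
gripper_width: 0.14
grip_force: 25.0
```

{"fn": "step_arm", "kwargs": {
  "steps": [0.05, 0, 0, -0.03, 0, 0.05, 0, 0, -0.06, 0]
}}

```text
time_s: 7.42
tool_pos: [0.5803, 0.079, 0.0536]
orientation: [[0.46, 0.888, 0.0], [0.888, -0.46, -0.0], [-0.0, 0.0, -1.0]]
wrist_force: [0.2, -0.2, -0.6]
gripper_width: 0.143
grip_force: 25.0
```

{"fn": "step_arm", "kwargs": {
  "steps": [0.05, 0, 0, -0.02, 0, 0.05, 0, 0, -0.04, 0, 0.05, 0, 0, -0.05, 0]
}}

```text
time_s: 7.8
tool_pos: [0.5802, 0.079, 0.0477]
orientation: [[0.459, 0.888, -0.0], [0.888, -0.459, -0.0], [-0.0, 0.0, -1.0]]
wrist_force: [0.1, -0.5, -0.1]
gripper_width: 0.139
grip_force: 25.0
```

{"fn": "step_arm", "kwargs": {
  "steps": [0.05, 0, 0, -0.01, 0, 0.05, 0, 0, -0.02, 0, 0.05, 0, 0, -0.025, 0]
}}

```text
time_s: 8.18
tool_pos: [0.5802, 0.079, 0.0449]
orientation: [[0.46, 0.888, 0.0], [0.888, -0.46, -0.0], [0.0, 0.0, -1.0]]
wrist_force: [-0.2, -0.2, -0.4]
gripper_width: 0.143
grip_force: 25.0
```

{"fn": "step_arm", "kwargs": {
  "steps": [0.05, 0, 0, -0.005, 0, 0.05, 0, 0, -0.01, 0, 0.05, 0, 0, -0.01, 0]
}}

```text
time_s: 8.55
tool_pos: [0.5803, 0.079, 0.0445]
orientation: [[0.459, 0.888, 0.001], [0.888, -0.459, -0.0], [0.0, 0.001, -1.0]]
wrist_force: [-2.9, -0.7, 9.2]
gripper_width: 0.14
grip_force: 25.0
```

{"fn": "step_arm", "kwargs": {
  "steps": [0.4, 0, 0, 0.005, 0, 0.4, 0, 0, 0.005, 0, 0.4, 0, 0, 0.005, 0, 0.4, 0, 0, 0.2, 0, 0.4, 0, 0, 0.5, 0, 0.4, 0, 0, 0.8, 0]
}}

```text
time_s: 9.3
tool_pos: [0.5801, 0.079, 0.1404]
orientation: [[0.46, 0.888, -0.001], [0.888, -0.46, -0.0], [-0.0, -0.0, -1.0]]
wrist_force: [-0.1, 0.8, -1.2]
gripper_width: 0.403
grip_force: 0.0
```

{"fn": "step_arm", "kwargs": {
  "steps": [0.4, -0.3, -0.4, 0, 0, 0.4, -0.7, -0.7, 0, 0, 0.4, -0.7, -1, 0, 0, 0.4, -0.7, -1, 0, 0]
}}

```text
time_s: 9.8
tool_pos: [0.4962, -0.0427, 0.1399]
orientation: [[0.462, 0.887, 0.001], [0.887, -0.462, -0.0], [0.0, 0.001, -1.0]]
wrist_force: [0.1, -0.3, 0.1]
gripper_width: 0.399
grip_force: 0.0
```

```bash
python3 - <<'E'
from h import *
t=snap("top","pics/t3.png");s=snap("side","pics/s3.png")
r=lambda im,x,y:cv2.resize(im[y:y+98,x:x+130,::-1],(400,300),interpolation=cv2.INTER_CUBIC)
cv2.imwrite("pics/c5.png",np.hstack([r(t,290,160),r(s,245,200)]))
E
```

```text
(no output)
```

View pics/c5.png

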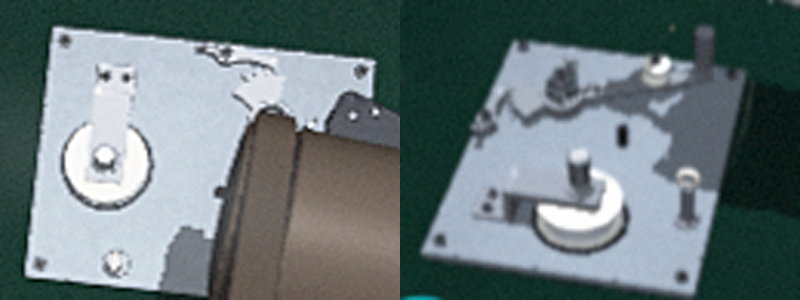

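{"fn": "step_arm", "kwargs": {
  "steps": [0.5, 0.1, -0.23, 0, -0.029, 0.5, 0.1, -0.23, 0, -0.058, 0.5, 0.1, -0.23, 0, -0.087, 0.5, 0.1, -0.23, 0, -0.116, 0.5, 0.1, -0.23, 0, -0.145, 0.5, 0.1, -0.23, 0, -0.174, 0.5, 0.1, -0.23, -0.2, -0.174, 0.5, 0.1, -0.23, -0.4, -0.174, 0.5, 0.1, -0.23, -0.5, -0.174, 0.5, 0.1, -0.23, -0.5, -0.174]
}}

```text
time_s: 11.15
tool_pos: [0.5081, -0.068, 0.0791]
orientation: [[1.0, 0.001, -0.001], [0.001, -1.0, 0.0], [-0.001, -0.0, -1.0]]
wrist_force: [1.2, 0.3, 0.2]
gripper_width: 0.502
grip_force: 0.0
```

```bash
python3 - <<'E'
from h import *
s=snap("side","pics/s4.png")
print(ctrl.observe()["tool_pos"])
cv2.imwrite("pics/c6.png",cv2.resize(s[160:260,300:420,::-1],(720,600),interpolation=cv2.INTER_CUBIC))
E
```

```text
[ 0.50846226 -0.06819404  0.07975942]
```

View pics/c6.png

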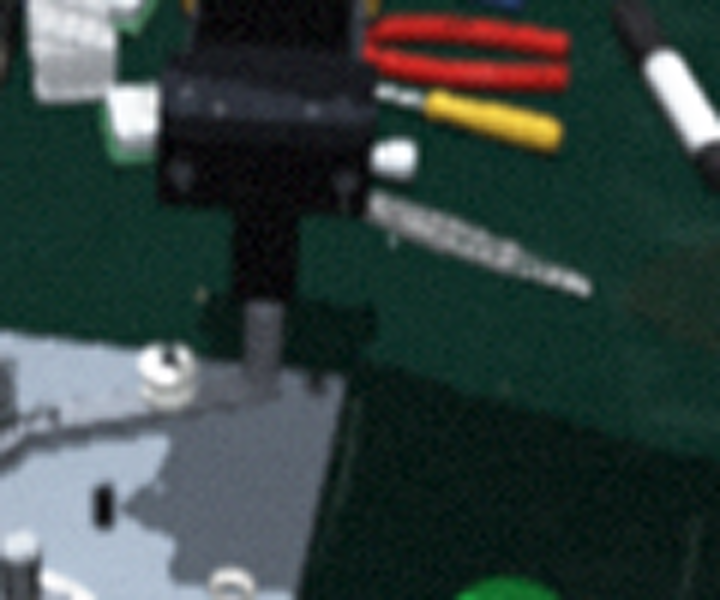

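{"fn": "step_arm", "kwargs": {
  "steps": [0.5, 0, -0.02, -0.1, 0, 0.5, 0, -0.02, -0.2, 0, 0.5, 0, -0.02, -0.3, 0, 0.5, 0, -0.02, -0.35, 0, 0.05, 0, -0.02, -0.35, 0, 0.05, 0, -0.02, -0.35, 0, 0.05, 0, -0.02, -0.35, 0, 0.05, 0, -0.02, -0.35, 0, 0.05, 0, -0.02, -0.35, 0, 0.05, 0, -0.02, -0.35, 0],
  "squeeze": 30
}}

```text
time_s: 12.45
tool_pos: [0.5083, -0.0707, 0.0379]
orientation: [[1.0, 0.0, 0.0], [0.0, -1.0, 0.0], [0.0, -0.0, -1.0]]
wrist_force: [0.5, 5.1, 3.3]
gripper_width: 0.139
grip_force: 30.0
```

```bash
python3 - <<'E'
import numpy as np
t=(.5078,-.0709);p=np.array([.6073,-.0358]);d=np.array(t)-p;print(np.hypot(*d))
for a in(0,.1,.2,.3,.4,.5,.6,.65,.68,.7):
    c,s=np.cos(-a),np.sin(-a);q=p+[c*d[0]-s*d[1],s*d[0]+c*d[1]];print(a,q.round(4),((q-t)/.12).round(3))
E
```

```text
0.10550952563631393
0 [ 0.5078 -0.0709] [0. 0.]
0.1 [ 0.5048 -0.0608] [-0.025  0.084]
0.2 [ 0.5028 -0.0504] [-0.042  0.171]
0.3 [ 0.5019 -0.0399] [-0.049  0.258]
0.4 [ 0.502  -0.0294] [-0.048  0.346]
0.5 [ 0.5032 -0.0189] [-0.039  0.433]
0.6 [ 0.5054 -0.0086] [-0.02   0.519]
0.65 [ 0.5068 -0.0035] [-0.008  0.561]
0.68 [ 5.079e-01 -5.000e-04] [0.001 0.586]
0.7 [0.5086 0.0015] [0.007 0.603]
```

{"fn": "step_arm", "kwargs": {
  "steps": [0.05, -0.014, 0.042, 0, 0, 0.05, -0.025, 0.084, 0, 0, 0.05, -0.035, 0.128, 0, 0, 0.05, -0.042, 0.171, 0, 0, 0.05, -0.047, 0.215, 0, 0, 0.05, -0.049, 0.258, 0, 0]
}}

```text
time_s: 13.2
tool_pos: [0.5007, -0.0406, 0.0377]
orientation: [[1.0, 0.0, -0.003], [0.0, -1.0, -0.001], [-0.003, 0.001, -1.0]]
wrist_force: [-8.3, -11.1, 7.8]
gripper_width: 0.141
grip_force: 30.0
```

{"fn": "step_arm", "kwargs": {
  "steps": [0.05, -0.008, 0.044, 0, 0, 0.05, -0.008, 0.088, 0, 0, 0.05, -0.004, 0.132, 0, 0, 0.05, 0, 0.175, 0, 0, 0.05, 0.008, 0.218, 0, 0, 0.05, 0.018, 0.261, 0, 0, 0.05, 0.018, 0.261, 0, 0]
}}

```text
time_s: 14.08
tool_pos: [0.5028, -0.009, 0.0376]
orientation: [[1.0, 0.001, -0.003], [0.001, -1.0, -0.001], [-0.003, 0.001, -1.0]]
wrist_force: [-8.4, -7.2, 5.9]
gripper_width: 0.14
grip_force: 30.0
```

{"fn": "step_arm", "kwargs": {
  "steps": [0.05, 0.009, 0.03, 0, 0, 0.05, 0.02, 0.06, 0, 0, 0.05, 0.026, 0.08, 0, 0, 0.05, 0.026, 0.08, 0, 0, 0.05, 0.026, 0.08, 0, 0]
}}

```text
time_s: 14.7
tool_pos: [0.5058, 0.0003, 0.0376]
orientation: [[1.0, 0.0, -0.004], [0.0, -1.0, -0.001], [-0.004, 0.001, -1.0]]
wrist_force: [-7.7, -8.9, 6.0]
gripper_width: 0.138
grip_force: 30.0
```

```bash
python3 - <<'E'
from h import *
np.set_printoptions(precision=4,suppress=True)
t=snap("top","pics/t5.png");s=snap("side","pics/s5.png")
o=ctrl.observe();print(o["time_s"],o["tool_pos"],o["wrist_force"],o["tau"])
r=lambda im,x,y:cv2.resize(im[y:y+100,x:x+80,::-1],(400,500),interpolation=cv2.INTER_CUBIC)
cv2.imwrite("pics/c7.png",np.hstack([r(t,340,160),r(s,280,180)]))
R=[[.035,-.045,.041]]
def arm(a,rad,z):
    p=np.array([.035,-.045]);d=np.array([-.095,-.046])*rad/.1055;c,S=np.cos(-a),np.sin(-a)
    return [*(p+[c*d[0]-S*d[1],S*d[0]+c*d[1]]),z]
th=-.112;c,S=np.cos(th),np.sin(th);o=[.580-(c*-.005-S*.066),.079-(S*-.005+c*.066)]
for a in(0,.6,.7):
    X=pts([arm(a,.070,.035),arm(a,.106,.04)],th,*o);print(a,X,proj("side",X),proj("top",X))
E
```

```text
14.8 [0.5058 0.0003 0.0376] [-8.3999 -8.4123  5.9881] [  4.2483 -52.9975 -16.5503   1.1322  -1.8778  -0.1648]
0 [[ 0.5413 -0.0591  0.035 ]
 [ 0.5073 -0.071   0.04  ]] [[327.9142 219.9052]
 [343.5817 215.7274]] [[389.5042 230.1612]
 [395.7453 246.2011]]
0.6 [[ 0.5397 -0.0177  0.035 ]
 [ 0.5049 -0.0084  0.04  ]] [[327.1353 231.8617]
 [343.118  233.8618]] [[369.7702 231.0215]
 [365.6411 247.5124]]
0.7 [[ 0.5418 -0.011   0.035 ]
 [ 0.5081  0.0017  0.04  ]] [[325.8882 233.7871]
 [341.3184 236.8357]] [[366.5784 230.018 ]
 [360.7739 245.9765]]
```

View pics/c7.png

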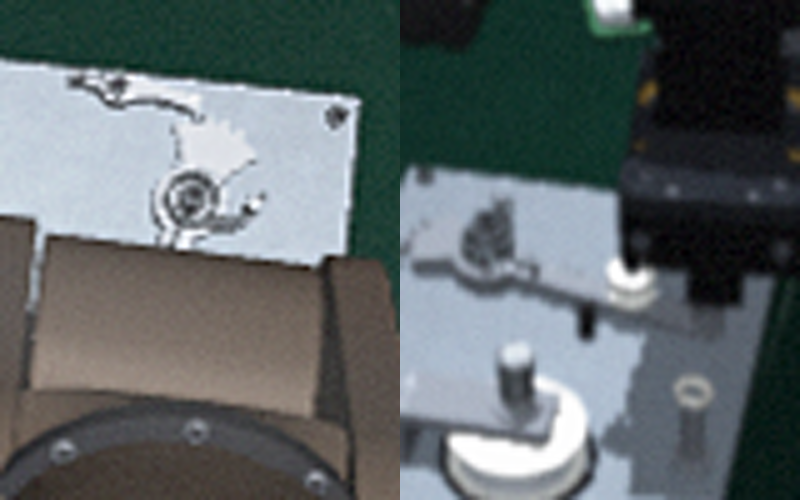

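```bash
python3 -c "
from bench import ctrl
print(ctrl.sign_off())"
```

```text
the job is handed in; nothing more can be done
None
```

The thin spindle is fully home through the eye and released. The tension arm is at about 0.69 rad, past the third click at 0.60, and my grip on the thumb post is carrying the spring. I judged the click from the arm's position and the camera, not from seeing the pawl drop, and the job is handed in.

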